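# Wind and set the counter timer without letting it spin

### The arm

A 6-joint arm with a two-finger parallel gripper is mounted at the origin on the work surface. World frame = base frame: x ahead of the robot, y to its left, z up, the work surface at z = 0. Lengths are in m, angles in degrees, forces in N, time in s.
With the tool pointing down it reaches from about 0.35 to 0.875 m from the base axis. Payload 4.2 kg.
Tool frame: the origin (TCP) lies on the centre line of the jaws, within the pads' length; the fingertips stand 11 mm ahead of it and the grasp point (between the pads) lies 8 mm behind it; y points along the fingers, z is the direction in which the jaws open and shut, and the axes are right-handed (so a half turn about y gives the same grasp; the last joint's range is limited). The gripper opens to 87 mm and grips with 3 to 60 N. Pads are 19 mm wide; open, the fingers measure 117 mm over their backs; the gripper's body (75 mm by 190 mm) begins 51 mm behind the grasp point.
Start: joints at [-53.48, 22.042, 0.453, 0, -68.411, -14.817], TCP at [0.231, -0.581, 0.234] pointing down, gripper open.
Joint ranges: [-179.83, 179.83], [-69.29, 118.12], [-61.27, 80.66], [-181.25, 117.63], [-171.15, -9.14], [-177.46, 177.46]. Speed limits (degrees/s): [159.86, 159.86, 180, 180, 180, 180].

### API

Orientations are given as a 3x3 rotation matrix whose columns are the frame's x, y, z axes.
In Python, from station import r, optics gives the robot as it stands. The module is installed in compiled form; this text tells all that it offers.
- The arm moves only by the tool step_arm, never from a script. Its argument "moves" is a list that holds one entry, the list of rows, each a list of 7 numbers: the turn, a rotation vector about the tool's x, y, z in rad, then the shift along the tool's x, y, z in cm, then the opening in per cent of the stroke, from 0 (shut) to 100 (fully open). A call has exactly 5 rows; each row is the pose to reach, as a shift and turn from the pose commanded when the call began, along the tool's axes at that moment; what a row does not reach only later rows make up. A row lasts 1/12 s, in which the tool goes at most 41.7 mm and 7.16 degrees, less where a joint would pass 70% of its speed; a pose out of reach is approached as far as the arm can. A call with a gripper value outside its range is refused whole. The fingers move at their own pace and stop on an object; the grip force is fixed at half the most. Time passes only in rows, so rows that repeat a pose let the fingers close, or fill a call up. It gives the time, the measured TCP pose, the force and the opening at its end, in the units of the state.
- r.sense(): the state, without advancing time (a new reading comes with each control period).
- optics.capture(name): name is "side" or "top" or "wrist"; returns a dict with "image" (420x560x3 uint8, red, green, blue), "fov_y" (degrees; the focal length in pixels is half the picture's height over the tangent of half this angle, whatever the lens; pixels are square), "cx", "cy" (the principal point, pixels), "cam_to_world" (4x4, takes a point from camera to world coordinates). Camera axes: x right, y down, z forward; pixel columns grow to the right and rows downward; lengths in m; the calibration is good to about 2 mm. A picture is of the moment at which its call begins. There is no depth.
- r.finish_job(): hands the job in, once; it reports no verdict.
The state is a dict: "time_s": time; "joints": joint angles; "joint_velocities": joint speeds; "effort": joint torques, N m; "tcp_pos": TCP position; "ee_rot": TCP orientation; "wrist_force": force on the tool from outside, world axes, zero at the start; "moment": the same for the moment, N m; "gripper_width": opening from 0.0 (shut) to 1.0 (fully open).
Only numpy, scipy, OpenCV 4.12 (cv2) and the standard library are available. Lean on these libraries where they do the work, as an engineer would, in place of code of your own. Each camera call takes 0.05 s, during which the arm holds its last target.

### The job

Set the wind-up timer on the glass counter to 20 minutes for the glue on the horseshoe hook: first wind its knob clockwise past the 30-minute mark so that the spring is properly loaded, then turn it back to the 20-minute mark and let go. The timer stands loose on the slippery glass and its spring is stiff, so press it down firmly while you turn, that the case neither twists round nor slides, but do not lean on it so hard that its thin case cracks. Leave the other things on the glass alone.

Things in the scene. Friction and masses are not known exactly. Their poses are not given: they have to be found in the camera images.
- timer: the timer: round white case, loose on four rubber feet 36 mm from its axis; 96 mm in diameter, flat face 34 mm above its underside; all with dial 0.17 to 0.32 kg. Origin: centre of the underside, z up, +x towards the 0 mark. Pressed down with less than about 11 N it may spin with the knob; 14 to 22 N hold it fast; it cracks when it bears on the glass with more than 35 N.
- glass_top: smooth glass plate on the counter, fixed, 5 mm thick, 660 by 1100 mm, on which everything stands. Origin: centre of its underside; its top is 5 mm higher.
- zero_mark (a point): outer end of the 0 mark on the case's face, 45 mm from the axis, 34 mm above the underside; a black stud sits at the case's edge there. From it black marks run clockwise (seen from above) round the dial, one each 5 minutes, 25 degrees apart: long thick ones at 0, 10, 20 ... 60, short thin ones between; the 60 degrees from 60 on to 0 are bare.
- mark_20 (a point): outer end of the 20-minute mark on the case's face, 100 degrees clockwise from the 0 mark, 43 mm from the axis: the third long mark, counting the 0 mark as the first
- mark_30 (a point): outer end of the 30-minute mark on the case's face, 150 degrees clockwise from the 0 mark, 43 mm from the axis: the fourth long mark
- dial (a joint): angle of dial and knob on the case, rad: 0 with the pointer at the 0 mark, growing clockwise seen from above, 0.0873 a minute: 20 minutes is 1.745, 30 minutes is 2.618; end stop at 5.236 (60 minutes). Starts between 0 and 0.45. Stiff: 0.17 N m of friction and a spring pulling back with 0.015 N m a rad; it stays where it is left.
- knob (a point): black bar grip on the dial: on the axis, half-way up, 52 mm above the timer's underside. Bar 48 mm long, 12 thick, 24 high, fixed on an aluminium disc 65 mm in diameter that turns with it; the disc's flat face is 12 mm below this point (40 mm above the underside), the bar's top 12 mm above. The bar runs along this point's x; +x is its pointed end with a white line, the pointer. z up.
- horseshoe: horseshoe wall hook lying flat, dark iron, about 125 mm by 110 mm, 9 mm thick with an upright hook 56 mm high; loose. Origin: near the middle of its underside
- glue: white plastic glue bottle with a pointed nozzle, 42 mm in diameter, 94 mm high, standing; loose. Origin: centre of its underside
- pliers: flat-nose pliers lying flat, 150 mm long, 60 mm wide, 13 mm high; loose. Origin: near the middle of the underside
- spiral: small ornament: iron wire spiral on a dark wood block 62 by 44 by 18 mm, 83 mm high in all; loose. Origin: centre of its underside
There are look-alikes about, which are no part of the job. Of the things shaped like the timer, the white one is meant.

How it is judged:
By the outcome, as a careful person would: the job done as asked, in the order asked, and still so for the second after the job is handed in, with the robot touching nothing.
It also fails if it takes over 64 s, if anything falls off the work surface, if the arm or the gripper's body presses on something with over 40 N, if the wrist force passes 120 N, or if a joint passes its speed limit or range.

## Working session

There is one attempt and no reset: what is moved stays moved. The work goes in short steps, Python scripts to look and compute and a tool call to move; the robot and the scene stay as the last step left them, time stands still between calls to the robot, and variables do not carry over. Pictures are saved under pics/ and viewed, and the job is handed in when it is done.

Besides the shell and the picture viewer there is one more tool, called after "Call:" as a command line: name --argument value ..., lists and objects as JSON in quotes. step_arm: Moves the arm, as the interface text tells. Its arguments: {"type":"object","properties":{"moves":{"type":"array"}},"required":["moves"]}

```bash
mkdir -p pics; python3 - <<'E'
from station import r, optics
import cv2,numpy as np
s=r.sense(); print(s)
for n in("top","side","wrist"):
    c=optics.capture(n); cv2.imwrite(f"pics/{n}0.png",c["image"][:,:,::-1]); print(n,c["fov_y"],c["cx"],c["cy"],np.round(c["cam_to_world"],4).tolist())
E
```

```text
{'time_s': 0.0, 'joints': array([-5.34808067e+01,  2.20912708e+01,  3.80680678e-01, -2.96700345e-02,
       -6.84120952e+01, -1.48172833e+01]), 'joint_velocities': array([-0.00630752,  0.01920106,  0.0330368 , -0.0322472 ,  0.01341795,
        0.08353711]), 'effort': array([ 2.49167651e-04, -3.90668106e+01,  1.87407696e+01,  4.21955332e+00,
        1.10732039e-02, -2.11817869e-04]), 'tcp_pos': array([ 0.23092633, -0.58015127,  0.23245861]), 'ee_rot': array([[ 9.29190835e-01, -8.87245700e-04, -3.69599249e-01],
       [ 3.69600305e-01,  2.00734863e-03,  9.29188670e-01],
       [-8.25041037e-05, -9.99997592e-01,  2.19313623e-03]]), 'wrist_force': array([ 0.21547201, -0.08673787,  0.31993333]), 'moment': array([-0.00835198, -0.0213399 , -0.01529047]), 'gripper_width': 0.9983761867148617}
top 45.96446140868471 277.39367962467804 212.46921335150205 [[-0.022, -0.9967, 0.0783, 0.3716], [-0.9998, 0.0216, -0.0053, 0.0647], [0.0036, -0.0784, -0.9969, 1.3372], [0.0, 0.0, 0.0, 1.0]]
side 57.3859521820586 286.8144493076636 205.86453669634076 [[-0.8449, -0.3317, 0.4197, 0.0727], [-0.5346, 0.551, -0.6408, 0.6641], [-0.0187, -0.7657, -0.6429, 0.671], [0.0, 0.0, 0.0, 1.0]]
wrist 70.5942396466511 280.8065928450481 208.38301945809297 [[-0.3687, 0.9019, 0.225, 0.1692], [0.9296, 0.357, 0.0919, -0.6054], [0.0026, 0.243, -0.97, 0.3834], [0.0, 0.0, 0.0, 1.0]]
```

View pics/top0.png

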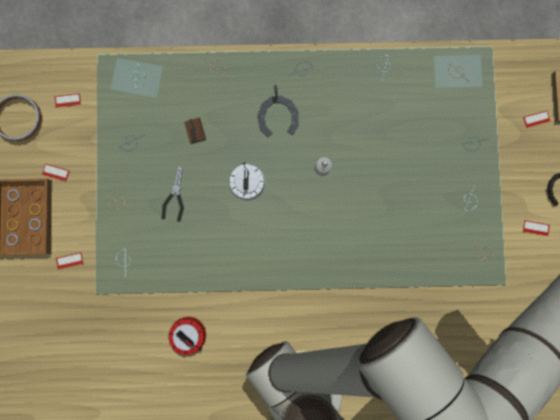

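View pics/side0.png

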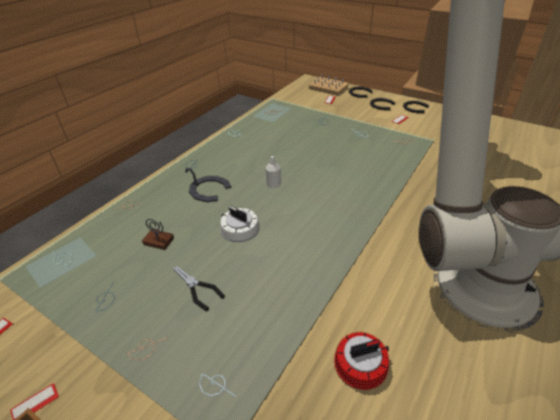

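View pics/wrist0.png

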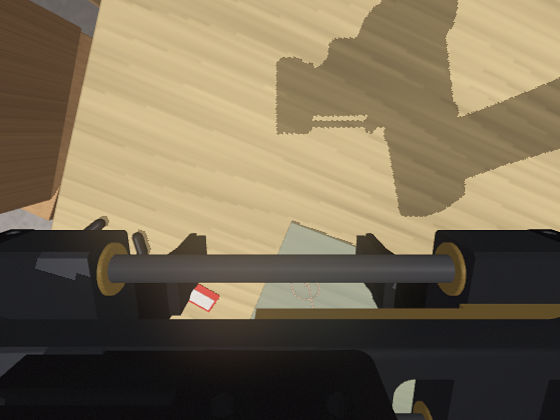

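```bash
cat > h.py <<'E'
from station import r, optics
import cv2,numpy as np
from scipy.spatial.transform import Rotation as R
def cap(n,f):
    c=optics.capture(n); cv2.imwrite(f"pics/{f}.png",c["image"][:,:,::-1]); np.save(f"pics/{f}.npy",c,allow_pickle=True); return c
def load(f): return np.load(f"pics/{f}.npy",allow_pickle=True).item()
def foc(c): return 210/np.tan(np.radians(c["fov_y"]/2))
def px2w(c,u,v,z):
    M=c["cam_to_world"]; d=M[:3,:3]@np.array([(u-c["cx"])/foc(c),(v-c["cy"])/foc(c),1]); o=M[:3,3]
    return o+d*(z-o[2])/d[2]
def w2px(c,p):
    M=c["cam_to_world"]; q=M[:3,:3].T@(np.asarray(p)-M[:3,3]); return q[:2]/q[2]*foc(c)+[c["cx"],c["cy"]]
def crop(f,u,v,w,h,k,out):
    im=cv2.imread(f"pics/{f}.png")[v:v+h,u:u+w]; cv2.imwrite(f"pics/{out}.png",cv2.resize(im,None,fx=k,fy=k,interpolation=cv2.INTER_CUBIC))
E
python3 - <<'E'
from h import *
a=cap("top","top1"); b=cap("side","side1")
crop("top1",217,151,60,60,10,"top1c"); crop("side1",205,190,70,60,10,"side1c")
print(px2w(a,247,181,.039),px2w(b,239,222,.039))
for p in [(278,117),(323,165),(195,130),(175,192)]: print(p,px2w(a,*p,.01))
E
```

```text
[0.55872328 0.13621529 0.039     ] [0.55281723 0.14649766 0.039     ]
(278, 117) [0.73720939 0.05019424 0.01      ]
(323, 165) [ 0.60219066 -0.06880539  0.01      ]
(195, 130) [0.70590917 0.27692637 0.01      ]
(175, 192) [0.53718222 0.33230844 0.01      ]
```

View pics/top1c.png

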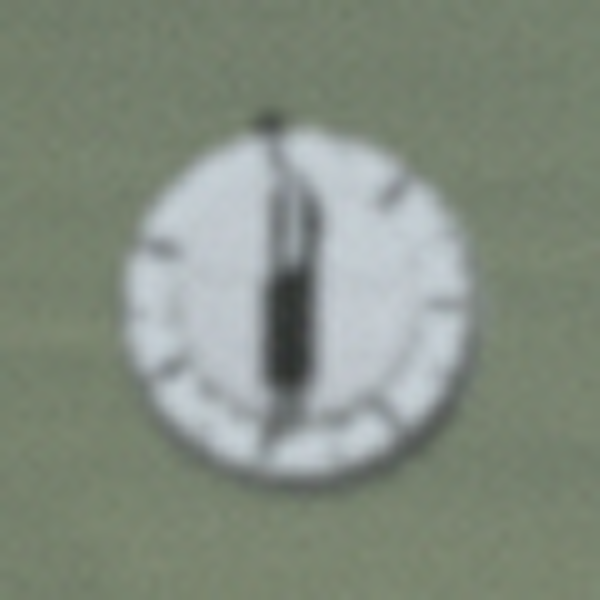

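View pics/side1c.png

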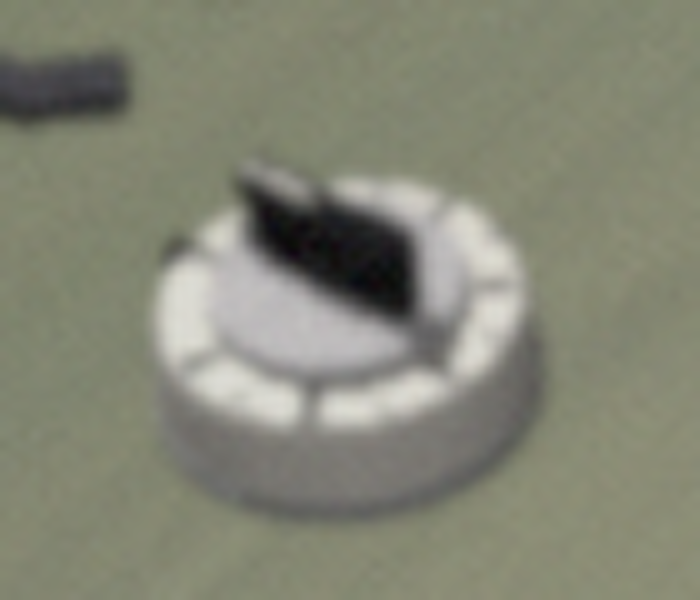

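Call:
step_arm --moves '[[[0,-0.12,0,2.9,0,2.8,100],[0,-0.24,0,5.8,0,5.5,100],[0,-0.36,0,8.7,0,8.3,100],[0,-0.48,0,11.6,0,11.0,100],[0,-0.6,0,14.5,0,13.8,100]]]'

```text
time_s: 0.67
tcp_pos: [0.3151, -0.3972, 0.2334]
ee_rot: [[0.554, 0.0, -0.833], [0.833, 0.0, 0.554], [0.0, -1.0, -0.0]]
wrist_force: [1.9, -0.3, 0.3]
gripper_width: 1.001
```

```bash
cat >> h.py <<'E'
def plan(p,yawz):
    """tool-frame shift (cm) and y-turn (rad) to world pos p, jaw z-axis yaw (deg)"""
    s=r.sense(); A=np.array(s["ee_rot"]); y=np.radians(yawz)
    z=np.array([np.cos(y),np.sin(y),0]); Y=np.array([0,0,-1.]); B=np.stack([np.cross(Y,z),Y,z],1)
    print("t",round(s["time_s"],2),"tcp",s["tcp_pos"].round(4),"yawz",np.degrees(np.arctan2(A[1,2],A[0,2])).round(2),"j",s["joints"].round(1))
    print("F",s["wrist_force"].round(2),"M",s["moment"].round(3),"g",round(s["gripper_width"]*87,2))
    print("rot",R.from_matrix(A.T@B).as_rotvec().round(4),"shift cm",(A.T@(np.array(p)-s["tcp_pos"])*100).round(2))
E
python3 -c "
from h import *
plan([.557,.138,.234],270)"
```

```text
t 0.67 tcp [ 0.3151 -0.3972  0.2334] yawz 146.38 j [-33.2  10.5 -15.8  -0.  -63.7  -0.4]
F [ 1.92 -0.26  0.32] M [ 0.07  -0.135 -0.03 ] g 87.08
rot [ 0.     -2.1576  0.    ] shift cm [57.96 -0.06  9.49]
```

Call:
step_arm --moves '[[[0,-0.12,0,4,0,0.65,100],[0,-0.24,0,8,0,1.3,100],[0,-0.36,0,12,0,2.0,100],[0,-0.48,0,16,0,2.6,100],[0,-0.6,0,20,0,3.3,100]]]'

```text
time_s: 1.08
tcp_pos: [0.3994, -0.2126, 0.2338]
ee_rot: [[-0.014, 0.001, -1.0], [1.0, -0.0, -0.014], [-0.0, -1.0, -0.001]]
wrist_force: [1.8, -0.1, 0.0]
gripper_width: 1.001
```

```bash
python3 -c "
from h import *
plan([.557,.138,.234],270)"
```

```text
t 1.08 tcp [ 0.3994 -0.2126  0.2338] yawz -179.21 j [ -7.3   4.9 -22.5   0.  -62.6   8.1]
F [ 1.76 -0.15  0.03] M [ 0.005 -0.004  0.032] g 87.1
rot [ 5.0000e-04 -1.5569e+00 -8.0000e-04] shift cm [ 3.484e+01 -1.000e-02 -1.624e+01]
```

Call:
step_arm --moves '[[[0,-0.12,0,3.6,0,-1.7,100],[0,-0.24,0,7.2,0,-3.4,100],[0,-0.36,0,10.8,0,-5.1,100],[0,-0.48,0,14.4,0,-6.8,100],[0,-0.6,0,18,0,-8.5,80]]]'

```text
time_s: 1.5
tcp_pos: [0.4829, -0.0317, 0.2339]
ee_rot: [[-0.576, 0.001, -0.817], [0.817, 0.0, -0.576], [-0.0, -1.0, -0.001]]
wrist_force: [0.5, -1.1, -0.1]
gripper_width: 0.971
```

```bash
python3 -c "
from h import *
plan([.557,.138,.234],270)"
```

```text
t 1.5 tcp [ 0.4829 -0.0317  0.2339] yawz -144.8 j [ 15.5   8.2 -18.7   0.  -63.1  19.7]
F [ 0.45 -1.06 -0.11] M [-0.046  0.037 -0.004] g 84.45
rot [ 4.000e-04 -9.564e-01 -5.000e-04] shift cm [ 9.600e+00 -1.000e-02 -1.584e+01]
```

Call:
step_arm --moves '[[[0,-0.12,0,2,0,-3.2,60],[0,-0.24,0,4,0,-6.4,60],[0,-0.36,0,6,0,-9.6,60],[0,-0.48,0,8,0,-12.8,60],[0,-0.6,0,9,0,-15,60]]]'

```text
time_s: 1.92
tcp_pos: [0.5551, 0.129, 0.2334]
ee_rot: [[-0.938, 0.001, -0.347], [0.347, 0.0, -0.938], [-0.0, -1.0, -0.001]]
wrist_force: [1.2, -0.6, -0.1]
gripper_width: 0.645
```

```bash
python3 -c "
from h import *
plan([.557,.138,.234],270)"
```

```text
t 1.92 tcp [0.5551 0.129  0.2334] yawz -110.31 j [ 29.4  16.7  -7.5  -0.  -65.8  40.3]
F [ 1.18 -0.56 -0.08] M [-0.121  0.1   -0.032] g 56.1
rot [ 0.0005 -0.3545 -0.0004] shift cm [ 0.13 -0.06 -0.91]
```

Call:
step_arm --moves '[[[0,-0.12,0,0,0,-0.1,40],[0,-0.24,0,0,0,-0.2,40],[0,-0.33,0,0,0,-0.3,40],[0,-0.33,0,0,0,-0.3,40],[0,-0.33,0,0,0,-0.3,40]]]'

```text
time_s: 2.33
tcp_pos: [0.5553, 0.1286, 0.2334]
ee_rot: [[-0.999, -0.0, -0.035], [0.035, -0.0, -0.999], [0.0, -1.0, 0.0]]
wrist_force: [-0.2, 0.4, 0.3]
gripper_width: 0.411
```

```bash
python3 -c "
from h import *
plan([.557,.138,.234],270)
c=cap('wrist','w1'); print(w2px(c,[.557,.138,.064]), w2px(c,[.557,.138,.039]))"
```

```text
t 2.33 tcp [0.5553 0.1286 0.2334] yawz -92.01 j [ 29.3  16.7  -7.5  -0.  -65.8  58.7]
F [-0.21  0.42  0.33] M [-0.127  0.147 -0.01 ] g 35.76
rot [-0.0002 -0.0351  0.0003] shift cm [-0.14 -0.06 -0.95]
[271.94614441 193.92529402] [272.55248332 189.70169626]
```

View pics/w1.png

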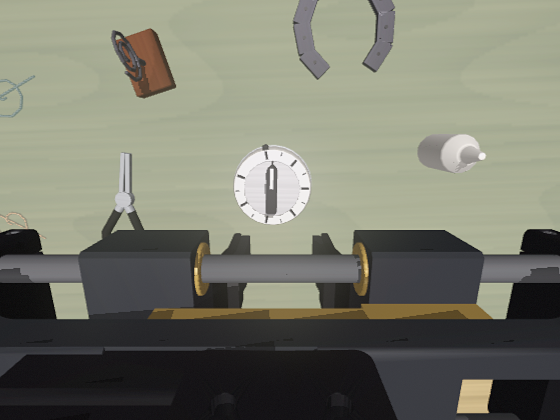

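```bash
python3 -c "
from h import *
crop('w1',222,135,100,100,8,'w1z')
crop('w1',225,138,95,75,8,'w1z')"
python3 -c "
from h import *
crop('w1',222,140,100,75,8,'w1z');crop('w1',226,140,92,92,6.4,'w1z')"
```

```text
(no output)
```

View pics/w1z.png

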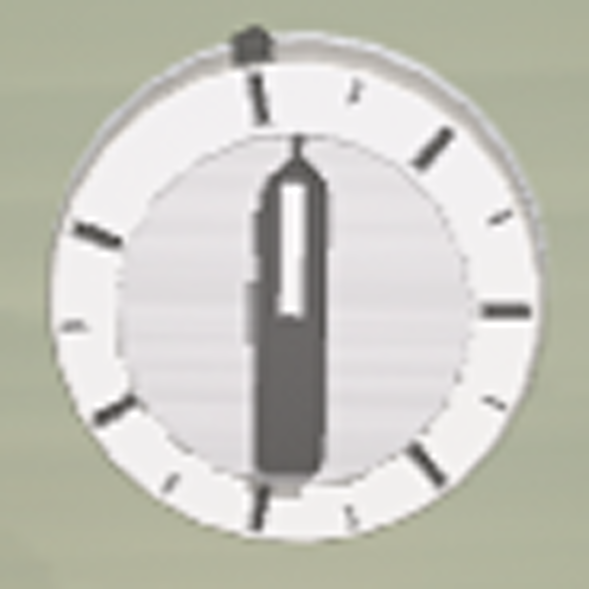

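```bash
cat >> h.py <<'E'
from scipy.optimize import least_squares
def fitmarks(c,o,k,pts):
    W=np.array([px2w(c,o[0]+(u+.5)/k-.5,o[1]+(v+.5)/k-.5,.039)[:2] for m,u,v in pts]); m=np.array([p[0] for p in pts])
    rr=np.where(m==0,.045,.043)
    f=lambda x:(np.stack([x[0]+rr*np.cos(x[2]-np.radians(5*m)),x[1]+rr*np.sin(x[2]-np.radians(5*m))],1)-W).ravel()
    q=least_squares(f,[.557,.138,.2]); print("centre",q.x[:2].round(4),"zero yaw",np.degrees(q.x[2]).round(2),"res mm",(q.fun*1e3).round(1)); return q.x
E
python3 - <<'E'
from h import *
c=load('w1'); o=(226,140);k=6.4
fitmarks(c,o,k,[(0,255,75),(10,448,130),(20,530,312),(30,440,485),(40,257,530),(50,97,418),(60,77,230)])
P=lambda u,v,z:px2w(c,o[0]+(u+.5)/k-.5,o[1]+(v+.5)/k-.5,z)
a,b=P(296,165,.069),P(290,472,.069); d=a-b; print(a,b,(a+b)/2,np.degrees(np.arctan2(d[1],d[0])))
# white line
a,b=P(291,185,.069),P(289,315,.069); d=a-b;print(a,b,np.degrees(np.arctan2(d[1],d[0])))
E
```

```text
centre [0.5588 0.1387] zero yaw 7.31 res mm [ 1.6  0.2 -0.5 -0.4 -0.3  0.1  0.  -0.4 -0.1  0.1 -0.8  0.1  0.1  0.3]
[0.58877947 0.13659657 0.069     ] [0.53629362 0.13992235 0.069     ] [0.56253654 0.13825946 0.069     ] -3.6257124642741814
[0.58551519 0.13756823 0.069     ] [0.5636912  0.13887297 0.069     ] -3.4213437568252805
```

```bash
python3 -c "
from h import *
plan([.5588,.1387,.09],-93.5)"
```

```text
t 2.38 tcp [0.5553 0.1285 0.2335] yawz -92.02 j [ 29.3  16.7  -7.5  -0.  -65.8  58.7]
F [-0.32  0.07 -0.13] M [-0.058  0.18   0.02 ] g 35.56
rot [-0.0001  0.0259  0.0002] shift cm [-0.32 14.35 -1.04]
```

Call:
step_arm --moves '[[[0,0.01,0,-0.15,3,-0.5,36],[0,0.026,0,-0.32,6,-1.04,36],[0,0.026,0,-0.32,9,-1.04,36],[0,0.026,0,-0.32,10.5,-1.04,36],[0,0.026,0,-0.32,11,-1.04,36]]]'

```text
time_s: 2.8
tcp_pos: [0.557, 0.1378, 0.1203]
ee_rot: [[-0.998, -0.006, -0.061], [0.061, -0.003, -0.998], [0.006, -1.0, 0.003]]
wrist_force: [-0.7, 0.2, -0.4]
gripper_width: 0.366
```

```bash
python3 -c "
from h import *
plan([.5588,.1387,.058],-93.5)
c=cap('wrist','w2'); cap('side','s2')
crop('s2',180,120,130,130,4.5,'s2z')"
```

```text
t 2.8 tcp [0.557  0.1378 0.1203] yawz -93.51 j [ 30.   23.3 -15.3  -0.1 -51.7  56.5]
F [-0.69  0.24 -0.37] M [-0.064  0.196  0.042] g 31.82
rot [-0.0029 -0.0001  0.0057] shift cm [-0.21  6.23 -0.12]
```

View pics/w2.png

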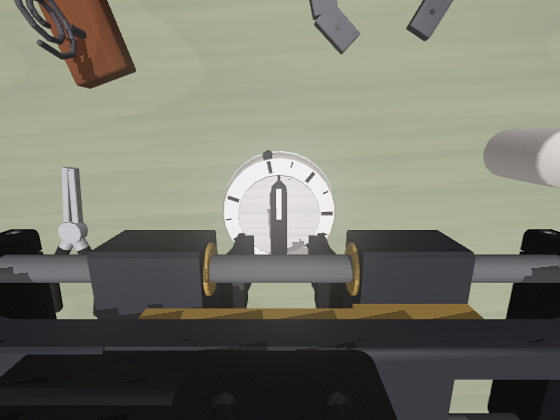

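View pics/s2z.png

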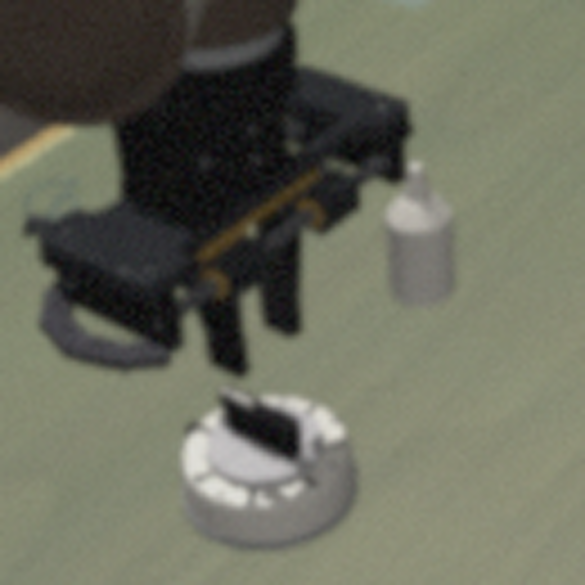

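```bash
python3 -c "
from h import *
crop('w2',218,140,125,95,6.4,'w2z')"
```

```text
(no output)
```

View pics/w2z.png

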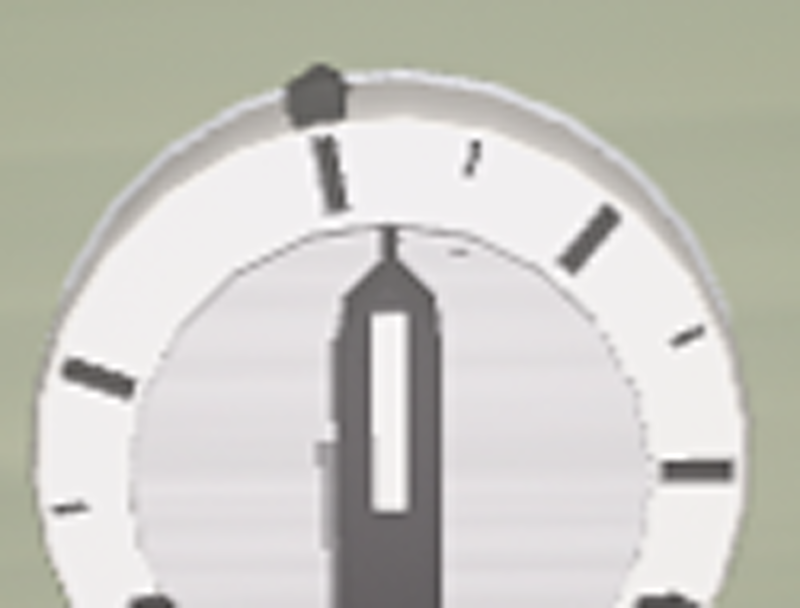

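```bash
python3 - <<'E'
from h import *
c=load('w2'); o=(218,140);k=6.4
fitmarks(c,o,k,[(0,322,139),(10,612,211),(20,733,469),(60,65,367)])
fitmarks(c,o,k,[(10,612,211),(20,733,469),(60,65,367)])
P=lambda u,v,z:px2w(c,o[0]+(u+.5)/k-.5,o[1]+(v+.5)/k-.5,z)
a,b=P(390,312,.069),P(389,513,.069); d=a-b;print(a,b,np.degrees(np.arctan2(d[1],d[0])))
a,b=P(439,300,.069),P(441,600,.069); d=a-b;print(a,b,np.degrees(np.arctan2(d[1],d[0])))
E
```

```text
centre [0.559  0.1386] zero yaw 7.73 res mm [ 1.4  0.2 -0.4 -0.1 -0.2  0.1 -0.7 -0.2]
centre [0.5595 0.1387] zero yaw 7.49 res mm [-0.  -0.1  0.1  0.2 -0.1 -0.1]
[0.58611504 0.13714706 0.069     ] [0.56352625 0.13871027 0.069     ] -3.9587156182596726
[0.58709386 0.13179326 0.069     ] [0.55298112 0.13353828 0.069     ] -2.9283864853236095
```

Call:
step_arm --moves '[[[0,0,0,-0.1,2,0,36],[0,0,0,-0.1,4,0,36],[0,0,0,-0.1,5,0,36],[0,0,0,-0.1,5.5,0,36],[0,0,0,-0.1,5.5,0,36]]]'

```text
time_s: 3.32
tcp_pos: [0.5601, 0.1388, 0.0686]
ee_rot: [[-0.998, -0.0, -0.059], [0.059, -0.0, -0.998], [0.0, -1.0, 0.0]]
wrist_force: [-0.3, -0.3, -0.4]
gripper_width: 0.358
```

```bash
python3 -c "
from h import *
plan([.5595,.1387,.058],-93.5)"
```

```text
t 3.32 tcp [0.5601 0.1388 0.0686] yawz -93.38 j [ 30.   27.1 -18.1   0.  -44.8  56.6]
F [-0.33 -0.29 -0.39] M [-0.13   0.178  0.008] g 31.12
rot [-0.0002  0.0021  0.0001] shift cm [0.06 1.06 0.01]
```

Call:
step_arm --moves '[[[0,0.002,0,0.06,0.5,0,36],[0,0.002,0,0.06,1.0,0,36],[0,0.002,0,0.06,1.0,0,25],[0,0.002,0,0.06,1.0,0,10],[0,0.002,0,0.06,1.0,0,0]]]'

```text
time_s: 3.73
tcp_pos: [0.5596, 0.139, 0.0589]
ee_rot: [[-0.998, 0.001, -0.061], [0.061, 0.0, -0.998], [-0.001, -1.0, -0.0]]
wrist_force: [0.9, -0.3, 0.1]
gripper_width: 0.214
```

Call:
step_arm --moves '[[[0,0,0,0,0,0,0],[0,0,0,0,0,0,0],[0,0,0,0,0,0,0],[0,0,0,0,0,0,0],[0,0,0,0,0,0,0]]]'

```text
time_s: 4.15
tcp_pos: [0.5596, 0.139, 0.0589]
ee_rot: [[-0.998, 0.001, -0.061], [0.061, 0.0, -0.998], [-0.001, -1.0, -0.0]]
wrist_force: [-0.4, 0.8, 2.5]
gripper_width: 0.135
```

```bash
python3 -c "
from h import *
plan([.5595,.1387,.056],-93.5)
c=cap('wrist','w3'); cap('side','s3')
crop('s3',180,150,130,110,5,'s3z')"
```

```text
t 4.15 tcp [0.5596 0.139  0.0589] yawz -93.47 j [ 30.   27.8 -18.7   0.  -43.5  56.5]
F [-0.42  0.77  2.47] M [0.062 0.16  0.03 ] g 11.75
rot [ 0.0004  0.0005 -0.0008] shift cm [0.01 0.29 0.03]
```

View pics/w3.png

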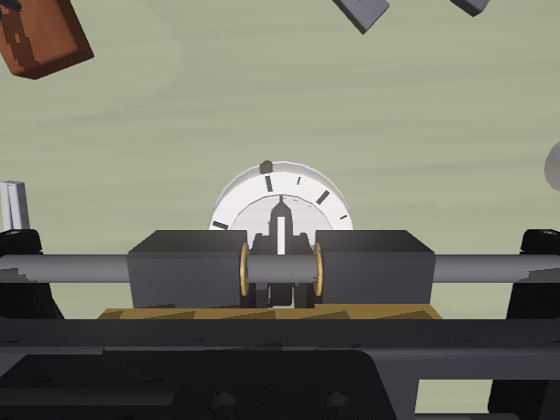

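View pics/s3z.png

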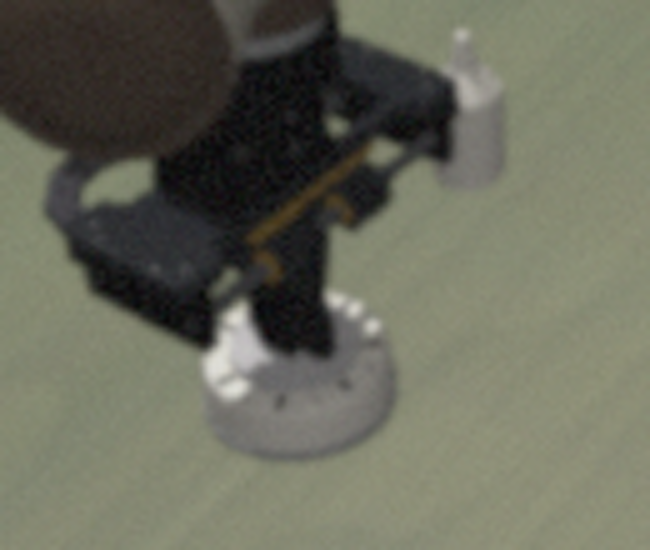

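Call:
step_arm --moves '[[[0,0,0,0,0.05,0,0],[0,0,0,0,0.1,0,0],[0,0,0,0,0.1,0,0],[0,0,0,0,0.1,0,0],[0,0,0,0,0.1,0,0]]]'

```text
time_s: 4.67
tcp_pos: [0.5596, 0.139, 0.0588]
ee_rot: [[-0.998, 0.001, -0.06], [0.06, 0.0, -0.998], [-0.001, -1.0, -0.0]]
wrist_force: [-2.8, 0.7, 7.7]
gripper_width: 0.136
```

Call:
step_arm --moves '[[[0,0,0,0,0.05,0,0],[0,0,0,0,0.1,0,0],[0,0,0,0,0.15,0,0],[0,0,0,0,0.18,0,0],[0,0,0,0,0.18,0,0]]]'

```text
time_s: 5.08
tcp_pos: [0.5597, 0.139, 0.0588]
ee_rot: [[-0.998, 0.001, -0.06], [0.06, -0.0, -0.998], [-0.001, -1.0, -0.0]]
wrist_force: [-5.8, 0.2, 16.0]
gripper_width: 0.136
```

```bash
python3 -c "
from h import *
plan([.5595,.1387,.056],-93.5)"
```

```text
t 5.08 tcp [0.5597 0.139  0.0588] yawz -93.42 j [ 30.1  27.8 -18.7   0.1 -43.4  56.5]
F [-5.76  0.21 16.05] M [-0.006  1.916 -0.019] g 11.84
rot [ 0.      0.0014 -0.0014] shift cm [0.02 0.28 0.03]
```

Call:
step_arm --moves '[[[0,0,0,0.02,0.01,0,0],[0,0,0,0.04,0.03,0,0],[0,0,0,0.06,0.04,0,0],[0,0,0,0.06,0.04,0,0],[0,0,0,0.06,0.04,0,0]]]'

```text
time_s: 5.5
tcp_pos: [0.5596, 0.139, 0.0587]
ee_rot: [[-0.998, 0.003, -0.06], [0.06, 0.0, -0.998], [-0.003, -1.0, -0.0]]
wrist_force: [-5.3, -0.7, 18.4]
gripper_width: 0.136
```

```bash
python3 -c "
from h import *
plan([.5595,.1387,.056],-93.5)"
```

```text
t 5.5 tcp [0.5596 0.139  0.0587] yawz -93.41 j [ 30.1  27.8 -18.8   0.1 -43.3  56.4]
F [-5.27 -0.72 18.4 ] M [-0.261  1.675 -0.023] g 11.81
rot [ 0.0002  0.0015 -0.0026] shift cm [0.01 0.27 0.04]
```

Call:
step_arm --moves '[[[0,0,0,0.04,0,0,0],[0,0,0,0.08,0,0,0],[0,0,0,0.12,0,0,0],[0,0,0,0.16,0,0,0],[0,0,0,0.16,0,0,0]]]'

```text
time_s: 5.92
tcp_pos: [0.5595, 0.1391, 0.0588]
ee_rot: [[-0.998, 0.006, -0.059], [0.059, 0.001, -0.998], [-0.006, -1.0, -0.001]]
wrist_force: [-0.5, -2.4, 14.8]
gripper_width: 0.139
```

```bash
python3 -c "
from h import *
plan([.5595,.1387,.056],-93.5)"
```

```text
t 5.92 tcp [0.5595 0.1391 0.0588] yawz -93.39 j [ 30.1  27.7 -19.    0.2 -43.   56.3]
F [-0.51 -2.43 14.82] M [-0.803  0.435 -0.094] g 12.06
rot [ 0.0009  0.0019 -0.0056] shift cm [0.   0.28 0.04]
```

Call:
step_arm --moves '[[[0,0,0,0,0.03,0,0],[0,0.03,0,0,0.06,0,0],[0,0.07,0,0,0.06,0,0],[0,0.11,0,0,0.06,0,0],[0,0.15,0,0,0.06,0,0]]]'

```text
time_s: 6.33
tcp_pos: [0.5596, 0.1392, 0.0588]
ee_rot: [[-0.978, 0.006, -0.208], [0.208, 0.0, -0.978], [-0.006, -1.0, -0.002]]
wrist_force: [-2.1, -3.1, 17.7]
gripper_width: 0.142
```

```bash
python3 -c "
from h import *
plan([.5595,.1387,.056],-157.5)
c=cap('wrist','w4')
crop('w4',190,150,180,100,4.4,'w4z')"
```

```text
t 6.33 tcp [0.5596 0.1392 0.0588] yawz -102.02 j [ 30.1  27.7 -19.    0.2 -43.   47.7]
F [-2.08 -3.07 17.73] M [-0.763  0.82   0.198] g 12.31
rot [ 0.0041  0.9682 -0.0044] shift cm [-0.    0.28  0.05]
```

View pics/w4z.png

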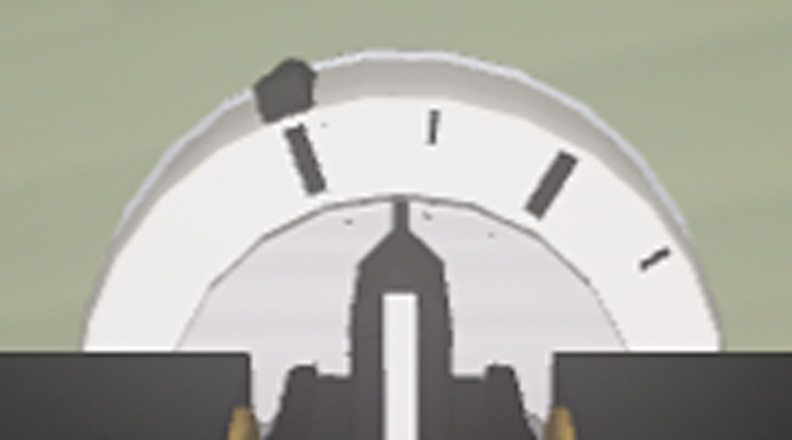

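```bash
python3 - <<'E'
from h import *
c=load('w4')
fitmarks(c,(190,150),4.4,[(0,292,126),(10,570,155)])
E
```

```text
centre [0.5585 0.1369] zero yaw 9.71 res mm [ 0.1  0.2 -0.1 -0.2]
```

Call:
step_arm --moves '[[[0,0.05,0,0,0,0,0],[0,0.1,0,0,0,0,0],[0,0.15,0,0,0,0,0],[0,0.2,0,0,0,0,0],[0,0.25,0,0,0,0,0]]]'

```text
time_s: 6.8
tcp_pos: [0.5596, 0.1392, 0.0587]
ee_rot: [[-0.896, 0.006, -0.444], [0.444, 0.0, -0.896], [-0.005, -1.0, -0.003]]
wrist_force: [-2.5, -1.3, 17.2]
gripper_width: 0.134
```

Call:
step_arm --moves '[[[0,0.05,0,0,0,0,0],[0,0.1,0,0,0,0,0],[0,0.15,0,0,0,0,0],[0,0.2,0,0,0,0,0],[0,0.25,0,0,0,0,0]]]'

```text
time_s: 7.22
tcp_pos: [0.5596, 0.1393, 0.0587]
ee_rot: [[-0.758, 0.006, -0.652], [0.652, 0.001, -0.758], [-0.004, -1.0, -0.004]]
wrist_force: [-1.7, -0.7, 18.3]
gripper_width: 0.131
```

```bash
python3 -c "
from h import *
plan([.5595,.1387,.056],-157.5)
c=cap('wrist','w5')
crop('w5',190,150,180,100,4.4,'w5z')"
```

```text
t 7.22 tcp [0.5596 0.1393 0.0587] yawz -130.7 j [ 30.1  27.7 -19.    0.2 -43.   19. ]
F [-1.72 -0.65 18.34] M [-0.613  0.819  0.156] g 11.4
rot [ 0.0051  0.4678 -0.0031] shift cm [-0.03  0.27  0.06]
```

View pics/w5z.png

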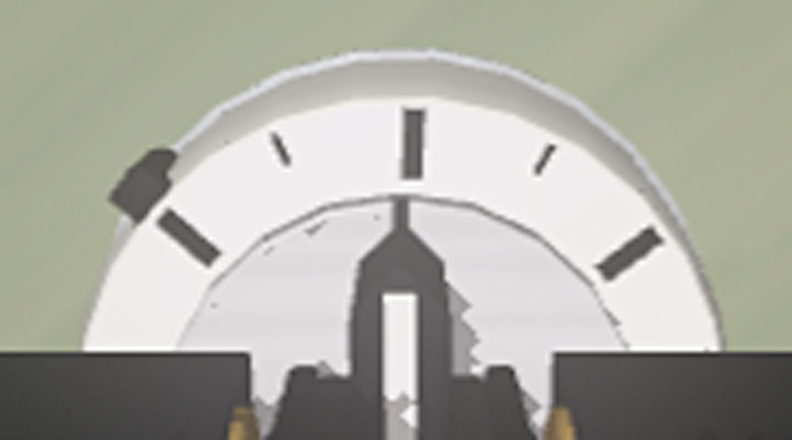

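Call:
step_arm --moves '[[[0,0.06,0,0,0,0,0],[0,0.12,0,0,0,0,0],[0,0.18,0,0,0,0,0],[0,0.24,0,0,0,0,0],[0,0.3,0,0,0,0,0]]]'

```text
time_s: 7.68
tcp_pos: [0.5597, 0.1394, 0.0587]
ee_rot: [[-0.531, 0.006, -0.847], [0.847, 0.001, -0.531], [-0.003, -1.0, -0.006]]
wrist_force: [-2.2, -1.1, 17.1]
gripper_width: 0.134
```

Call:
step_arm --moves '[[[0,0.06,0,0,0,0,0],[0,0.12,0,0,0,0,0],[0,0.18,0,0,0,0,0],[0,0.24,0,0,0,0,0],[0,0.3,0,0,0,0,0]]]'

```text
time_s: 8.1
tcp_pos: [0.5598, 0.1395, 0.0588]
ee_rot: [[-0.257, 0.006, -0.966], [0.966, 0.001, -0.257], [-0.001, -1.0, -0.006]]
wrist_force: [-1.7, -1.6, 17.1]
gripper_width: 0.137
```

```bash
python3 -c "
from h import *
plan([.5595,.1387,.056],-250)
c=cap('wrist','w6')
crop('w6',190,150,180,100,4.4,'w6z')"
```

```text
t 8.1 tcp [0.5598 0.1395 0.0588] yawz -165.1 j [ 30.1  27.7 -19.    0.2 -43.  -15.4]
F [-1.72 -1.64 17.11] M [-0.491  0.738  0.186] g 11.92
rot [0.0058 1.4819 0.004 ] shift cm [-0.07  0.28  0.05]
```

View pics/w6z.png

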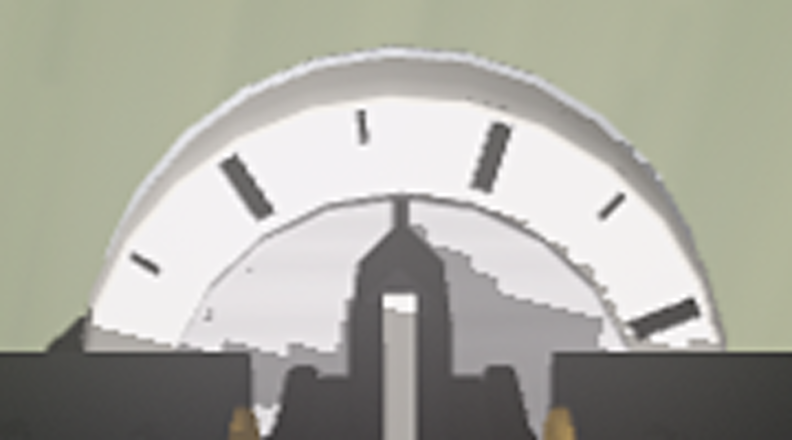

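Call:
step_arm --moves '[[[0,0.06,0,0,0,0,0],[0,0.12,0,0,0,0,0],[0,0.18,0,0,0,0,0],[0,0.24,0,0,0,0,0],[0,0.3,0,0,0,0,0]]]'

```text
time_s: 8.57
tcp_pos: [0.5599, 0.1395, 0.0588]
ee_rot: [[0.04, 0.007, -0.999], [0.999, 0.001, 0.04], [0.001, -1.0, -0.007]]
wrist_force: [-1.6, -2.1, 17.7]
gripper_width: 0.136
```

Call:
step_arm --moves '[[[0,0.06,0,0,0,0,0],[0,0.12,0,0,0,0,0],[0,0.18,0,0,0,0,0],[0,0.24,0,0,0,0,0],[0,0.3,0,0,0,0,0]]]'

```text
time_s: 8.98
tcp_pos: [0.56, 0.1395, 0.0588]
ee_rot: [[0.333, 0.007, -0.943], [0.943, 0.001, 0.333], [0.003, -1.0, -0.006]]
wrist_force: [-1.0, -1.4, 17.2]
gripper_width: 0.134
```

Call:
step_arm --moves '[[[0,0.06,0,0,0,0,0],[0,0.12,0,0,0,0,0],[0,0.18,0,0,0,0,0],[0,0.24,0,0,0,0,0],[0,0.3,0,0,0,0,0]]]'

```text
time_s: 9.4
tcp_pos: [0.5601, 0.1394, 0.0587]
ee_rot: [[0.597, 0.007, -0.802], [0.802, 0.001, 0.597], [0.005, -1.0, -0.005]]
wrist_force: [-0.1, -0.9, 16.6]
gripper_width: 0.136
```

```bash
python3 -c "
from h import *
plan([.5595,.1387,.056],-250)
c=cap('wrist','w7')
crop('w7',190,150,180,100,4.4,'w7z')"
```

```text
t 9.4 tcp [0.5601 0.1394 0.0587] yawz 143.34 j [ 30.1  27.7 -19.    0.2 -42.9 -67. ]
F [-0.11 -0.9  16.59] M [-0.611  0.434  0.199] g 11.82
rot [0.0035 0.582  0.0061] shift cm [-0.1   0.27  0.01]
```

View pics/w7z.png

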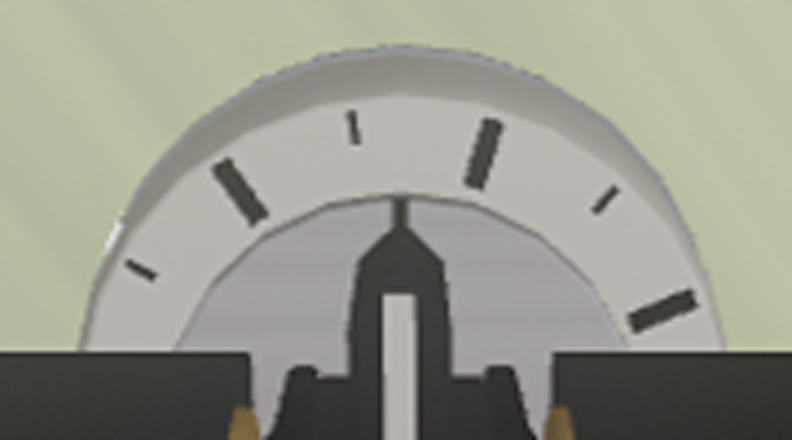

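Call:
step_arm --moves '[[[0,0.06,0,0,0.02,0,0],[0,0.12,0,0,0.02,0,0],[0,0.18,0,0,0.02,0,0],[0,0.24,0,0,0.02,0,0],[0,0.3,0,0,0.02,0,0]]]'

```text
time_s: 9.87
tcp_pos: [0.5602, 0.1394, 0.0587]
ee_rot: [[0.807, 0.007, -0.59], [0.59, 0.001, 0.807], [0.006, -1.0, -0.004]]
wrist_force: [-0.4, -2.3, 17.6]
gripper_width: 0.136
```

Call:
step_arm --moves '[[[0,0.06,0,0,0,0,0],[0,0.12,0,0,0,0,0],[0,0.18,0,0,0,0,0],[0,0.24,0,0,0,0,0],[0,0.3,0,0,0,0,0]]]'

```text
time_s: 10.28
tcp_pos: [0.5603, 0.1392, 0.0587]
ee_rot: [[0.946, 0.007, -0.325], [0.325, 0.001, 0.946], [0.007, -1.0, -0.002]]
wrist_force: [-0.6, -2.3, 17.5]
gripper_width: 0.135
```

```bash
python3 -c "
from h import *
plan([.5595,.1387,.056],177.5)
c=cap('wrist','w8')
crop('w8',190,150,180,100,4.4,'w8z')"
```

```text
t 10.28 tcp [0.5603 0.1392 0.0587] yawz 108.97 j [  30.1   27.7  -19.     0.3  -42.9 -101.3]
F [-0.65 -2.33 17.46] M [-0.869  0.324  0.25 ] g 11.74
rot [ 0.0057 -1.196   0.0051] shift cm [-0.09  0.27 -0.03]
```

View pics/w8z.png

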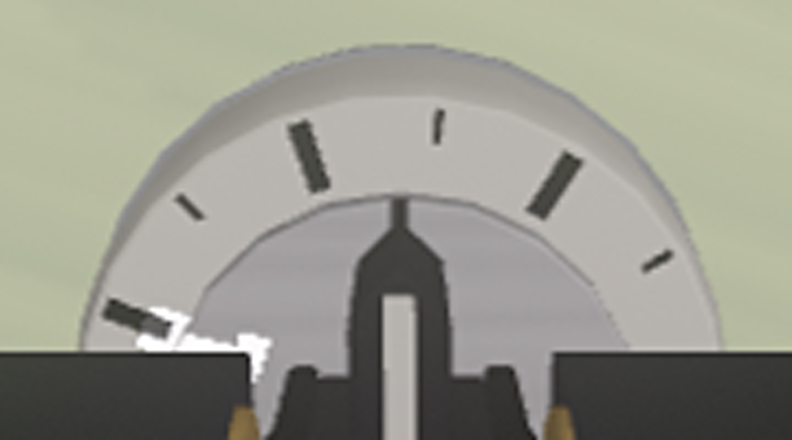

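Call:
step_arm --moves '[[[0,-0.03,0,0,0,0,0],[0,-0.09,0,0,0,0,0],[0,-0.15,0,0,0,0,0],[0,-0.21,0,0,0,0,0],[0,-0.27,0,0,0,0,0]]]'

```text
time_s: 10.75
tcp_pos: [0.5602, 0.1393, 0.0587]
ee_rot: [[0.822, 0.007, -0.569], [0.569, 0.001, 0.822], [0.007, -1.0, -0.003]]
wrist_force: [0.1, -1.9, 16.5]
gripper_width: 0.139
```

Call:
step_arm --moves '[[[0,-0.06,0,0,0,0,0],[0,-0.12,0,0,0,0,0],[0,-0.18,0,0,0,0,0],[0,-0.24,0,0,0,0,0],[0,-0.3,0,0,0,0,0]]]'

```text
time_s: 11.17
tcp_pos: [0.5601, 0.1394, 0.0587]
ee_rot: [[0.618, 0.007, -0.787], [0.787, 0.001, 0.618], [0.005, -1.0, -0.005]]
wrist_force: [-0.9, -2.2, 17.4]
gripper_width: 0.135
```

Call:
step_arm --moves '[[[0,-0.06,0,0,0,0,0],[0,-0.12,0,0,0,0,0],[0,-0.18,0,0,0,0,0],[0,-0.24,0,0,0,0,0],[0,-0.3,0,0,0,0,0]]]'

```text
time_s: 11.58
tcp_pos: [0.56, 0.1395, 0.0587]
ee_rot: [[0.357, 0.007, -0.934], [0.934, 0.001, 0.357], [0.004, -1.0, -0.006]]
wrist_force: [-1.3, -1.4, 18.2]
gripper_width: 0.138
```

Call:
step_arm --moves '[[[0,-0.06,0,0,0,0,0],[0,-0.12,0,0,0,0,0],[0,-0.18,0,0,0,0,0],[0,-0.24,0,0,0,0,0],[0,-0.24,0,0,0,0,0]]]'

```text
time_s: 12.0
tcp_pos: [0.5599, 0.1395, 0.0587]
ee_rot: [[0.126, 0.007, -0.992], [0.992, 0.001, 0.126], [0.002, -1.0, -0.006]]
wrist_force: [-2.0, -1.7, 18.7]
gripper_width: 0.137
```

```bash
python3 -c "
from h import *
plan([.5595,.1387,.056],177.5)
c=cap('wrist','w9')
crop('w9',190,150,180,100,4.4,'w9z')"
```

```text
t 12.0 tcp [0.5599 0.1395 0.0587] yawz 172.78 j [ 30.1  27.7 -19.    0.2 -42.9 -37.5]
F [-1.99 -1.71 18.68] M [-0.451  0.777  0.058] g 11.94
rot [ 0.0066 -0.0824  0.0017] shift cm [-0.08  0.27  0.03]
```

View pics/w9z.png

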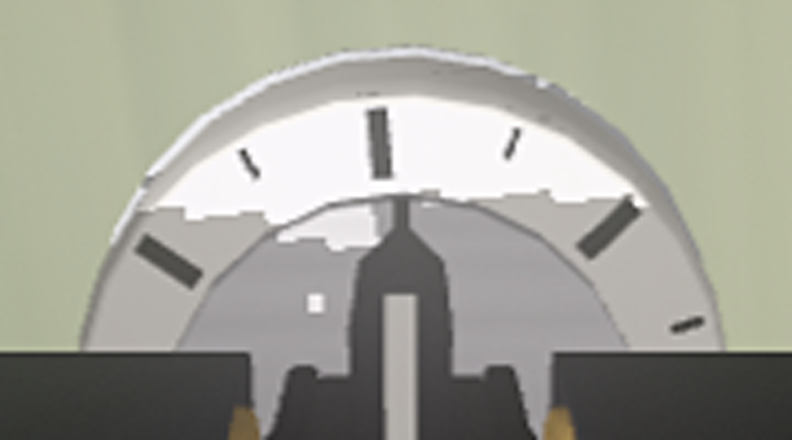

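```bash
cat > d.py <<'E'
from h import *
def dial(f,o,k,pts,tip,base):
    c=load(f); x=fitmarks(c,o,k,pts)
    P=lambda u,v,z:px2w(c,o[0]+(u+.5)/k-.5,o[1]+(v+.5)/k-.5,z)
    a=P(*tip); d=a[:2]-x[:2]; print("from line-on-disc",np.degrees(x[2]-np.arctan2(d[1],d[0]))%360)
    a,b=P(*base[0]),P(*base[1]); d=a-b; print("from white line",np.degrees(x[2]-np.arctan2(d[1],d[0]))%360)
E
python3 - <<'E'
from d import *
# mark 20 outer end centred 376; pointer line on disc (400,210)z .045; white line ends
dial('w9',(190,150),4.4,[(10,140,240),(20,376,109),(30,634,204)],(400,205,.046),[(400,295,.069),(400,430,.069)])
dial('w8',(190,150),4.4,[(30,298,125),(40,573,157)],(400,205,.046),[(400,295,.069),(400,430,.069)])
E
```

```text
centre [0.5597 0.1383] zero yaw 7.07 res mm [-0.2  0.1 -0.1 -0.1  0.2  0. ]
from line-on-disc 104.08967242200485
from white line 104.36836296007259
centre [0.5593 0.1387] zero yaw 7.23 res mm [-0.  0.  0. -0.]
from line-on-disc 168.00140085911008
from white line 168.33173408206773
```

Call:
step_arm --moves '[[[0,-0.03,0,0,0,0,0],[0,-0.06,0,0,0,0,0],[0,-0.073,0,0,0,0,0],[0,-0.073,0,0,0,0,0],[0,-0.073,0,0,0,0,0]]]'

```text
time_s: 12.47
tcp_pos: [0.5599, 0.1395, 0.0587]
ee_rot: [[0.055, 0.007, -0.998], [0.998, 0.001, 0.055], [0.001, -1.0, -0.007]]
wrist_force: [-2.1, -0.9, 18.9]
gripper_width: 0.135
```

```bash
python3 -c "
from h import *
plan([.5595,.1387,.056],177.3)
c=cap('wrist','w10')
crop('w10',190,150,180,100,4.4,'w10z')"
```

```text
t 12.47 tcp [0.5599 0.1395 0.0587] yawz 176.84 j [ 30.1  27.7 -19.    0.2 -42.9 -33.4]
F [-2.1  -0.93 18.86] M [-0.436  0.769 -0.059] g 11.74
rot [ 0.0066 -0.0081  0.0015] shift cm [-0.08  0.27  0.04]
```

View pics/w10z.png

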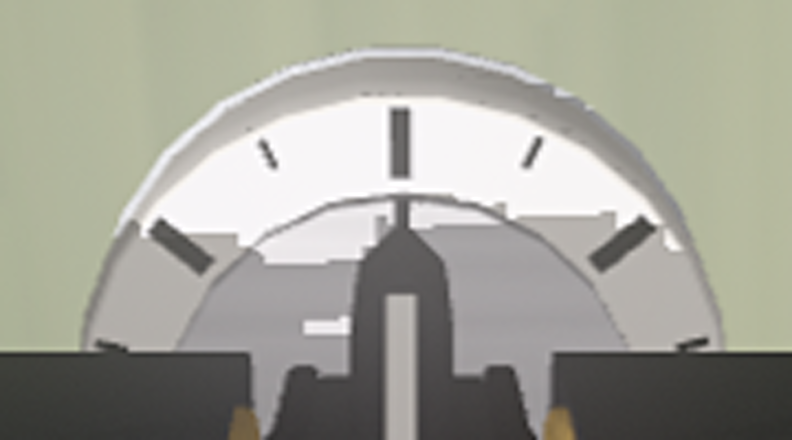

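Call:
step_arm --moves '[[[0,0,0,0,-0.05,0,0],[0,0,0,0,-0.1,0,0],[0,0,0,0,-0.15,0,0],[0,0,0,0,-0.18,0,0],[0,0,0,0,-0.18,0,0]]]'

```text
time_s: 12.93
tcp_pos: [0.5599, 0.1395, 0.0588]
ee_rot: [[0.056, 0.006, -0.998], [0.998, 0.001, 0.056], [0.002, -1.0, -0.006]]
wrist_force: [1.7, -1.0, 9.7]
gripper_width: 0.138
```

Call:
step_arm --moves '[[[0,0,0,0,0,0,15],[0,0,0,0,0,0,20],[0,0,0,0,0,0,28],[0,0,0,0,0,0,36],[0,0,0,0,0,0,36]]]'

```text
time_s: 13.35
tcp_pos: [0.5563, 0.1388, 0.0564]
ee_rot: [[0.057, -0.002, -0.998], [0.998, -0.001, 0.057], [-0.001, -1.0, 0.002]]
wrist_force: [-2.1, 0.2, 6.5]
gripper_width: 0.321
```

Call:
step_arm --moves '[[[0,0,0,0,-0.2,0,36],[0,0,0,0,-0.5,0,36],[0,0,0,0,-1.5,0,36],[0,0,0,0,-3,0,36],[0,0,0,0,-5,0,36]]]'

```text
time_s: 13.77
tcp_pos: [0.5559, 0.1384, 0.1058]
ee_rot: [[0.057, -0.004, -0.998], [0.998, -0.002, 0.057], [-0.002, -1.0, 0.004]]
wrist_force: [0.5, 0.4, -0.1]
gripper_width: 0.36
```

Call:
step_arm --moves '[[[0,0,0,0,-2,0,36],[0,0,0,0,-4,0,36],[0,0,0,0,-7,0,36],[0,0,0,0,-9,0,36],[0,0,0,0,-9,0,36]]]'

```text
time_s: 14.18
tcp_pos: [0.5595, 0.1398, 0.2021]
ee_rot: [[0.056, 0.009, -0.998], [0.998, 0.003, 0.056], [0.004, -1.0, -0.009]]
wrist_force: [0.1, 0.0, 0.3]
gripper_width: 0.358
```

```bash
python3 -c "
from h import *
plan([.5595,.1387,.2],177.5)
c=cap('wrist','w11');cap('side','s11')
crop('w11',216,130,115,110,6.4,'w11z')
p=w2px(c,[.5595,.1387,.039]);print(p)"
```

```text
t 14.18 tcp [0.5595 0.1398 0.2021] yawz 176.79 j [ 30.2  18.5  -9.7   0.1 -61.3 -33.4]
F [0.09 0.02 0.34] M [ 0.043  0.026 -0.034] g 31.19
rot [ 0.0091 -0.0124  0.0039] shift cm [-0.11  0.21 -0.  ]
[281.67952592 195.72691365]
```

View pics/w11z.png

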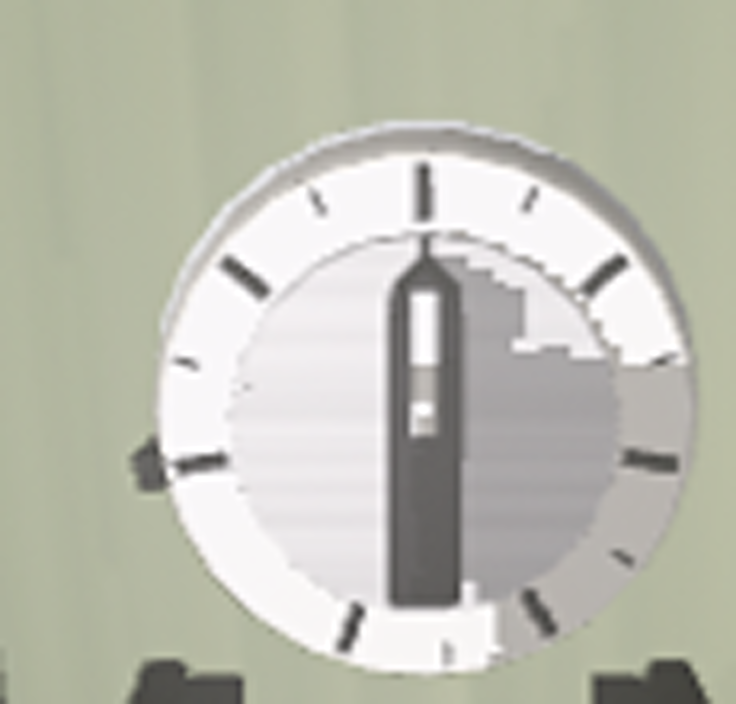

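View pics/s11.png

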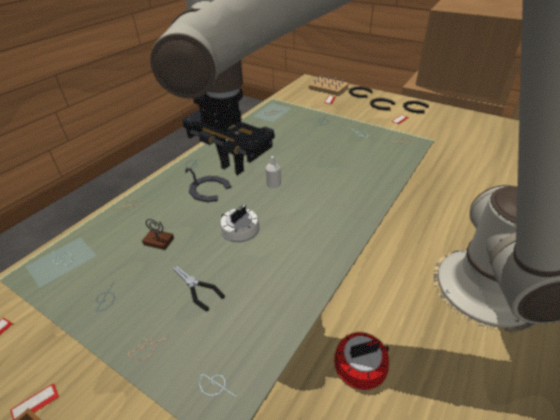

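```bash
python3 - <<'E'
from d import *
dial('w11',(216,130),6.4,[(0,178,467),(10,225,262),(20,423,163),(30,624,262),(40,678,464),(50,548,633),(60,346,651)],(426,245,.046),[(424,290,.069),(424,605,.069)])
E
```

```text
centre [0.5587 0.1387] zero yaw 7.18 res mm [ 1.9  0.4 -0.4 -0.2 -0.5  0.4 -0.4 -0.7  0.   0.1 -0.9 -0.   0.2 -0. ]
from line-on-disc 99.89547542722268
from white line 100.40390672780889
```

```bash
python3 -c "
from station import r
print(r.finish_job(), r.sense()['time_s'])"
```

```text
the job is handed in; nothing more can be done
the job is handed in; nothing more can be done
```

The white timer is set to 20 minutes and the job is handed in. I gripped the knob and pressed down with about 15 to 19 N. I wound it clockwise to about 168° (33.6 min, past the 30-minute mark), turned it back to the 20-minute mark, eased the pressure, let go and lifted clear.

**Final picture:** taken before handing in, at about 14 s of the 64 s allowed.
- **Dial:** it reads 99.9° by the pointer and 100.4° by the bar's white line; 20 minutes is 100°.
- **Case:** it ended at 7.2° and its centre within about 1 mm of where it started. My two starting readings of the angle were 7.3° and 7.5 to 7.7°, so any twist is within the measurement error.
- **Other things:** in the side picture the horseshoe, glue, pliers and spiral look unmoved, and the gripper was touching nothing.

**Small disagreements:**
- One reading during winding gave the case angle as 9.7°. It used only two marks, and the later readings did not confirm it.
- In the fits of all the marks, the 0 mark was 1.4 to 1.9 mm off. Its outer end seems to lie at 43 mm, not 45 mm. The effect on the angle was about 0.2°.
- When the fingers opened, the arm's stored strain let the tool move about 4 mm sideways and 2 mm down. The dial and case did not move with it.

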